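Load the sloped labelling tray

ROBOT

A 7-joint arm with a two-finger parallel gripper is mounted at the origin on the work surface. World frame = base frame: x ahead of the robot, y to its left, z up, the work surface at z = 0. Lengths are in m, angles in rad, forces in N, time in s.
With the tool pointing down it reaches from about 0.35 to 0.9 m from the base axis. Payload 8.1 kg.
Tool frame: the origin (TCP) lies between the finger pads; the fingertips stand 19 mm ahead of it and the grasp point (between the pads) is the TCP (arm.tips_ahead is the distance from the TCP to the fingertips, in m); z points along the fingers, y is the line along which they close (so a half turn about z gives the same grasp; the last joint's range is limited). The gripper opens to 92 mm and grips with 3 to 60 N. Pads are 19 mm wide; open, the fingers measure 130 mm over their backs; the gripper's body (75 mm by 190 mm) begins 47 mm behind the grasp point.
Start: joints at [-1.416, 0.434, 0.025, 1.573, -0.012, 1.134, -0.075], TCP at [0.159, 0.604, 0.246] pointing down, gripper open.
Joint ranges: [-2.62, 2.62], [-0.44, 2.09], [-1.27, 1.32], [0.08, 2.57], [-1.32, 4.46], [0.12, 2], [-2.74, 2.74]. Speed limits (rad/s): [2.22, 2.22, 3.01, 3.01, 3.14, 3.14, 3.14].

INTERFACE

Orientations are given as a unit quaternion [x, y, z, w].
In Python, from workcell import arm gives the robot as it stands.
- The arm moves only by the shell command python3 -m handwheel 'ROWS' [FORCE]. ROWS is JSON, a list of rows, each a list of 5 numbers: the closure, from -1 (fully open) to 1 (shut), then the shift along the tool's x, y, z in cm, then the turn about the tool's z in degrees. In form: [[grip, dx, dy, dz, roll], ...]. A call has exactly 5 rows; each row shifts and turns the commanded pose from where the row before left it, along the tool's axes as they then stand; what a row does not reach is not made up. A row lasts 1/10 s, in which the tool goes at most 50 mm and 8.59 degrees, less where a joint would pass 70% of its speed; a pose out of reach is approached as far as the arm can. A call is refused whole if a number of a shift passes 5 or a number of a turn 8.59, either way. A call with a gripper value outside its range is refused whole. The fingers move at their own pace and stop on an object; FORCE is the grip in N (left out, the last holds). Time passes only in rows, so rows that do not move let the fingers close, or fill a call up. It gives the time, the measured TCP pose, the force, the opening and the grip force at its end, in the units of the state.
- arm.get_state(): the state, without advancing time (a new reading comes with each control period).
- arm.capture(name): name is "scene" or "side" or "wrist"; returns a dict with "img" (400x640x3 uint8, red, green, blue), "z_map" (400x640 float32, m along the optical axis (not along the pixel's ray), 0 where there is no reading), "vfov" (degrees; the focal length in pixels is half the picture's height over the tangent of half this angle, whatever the lens; pixels are square), "cx", "cy" (the principal point, pixels), "extrinsics" (4x4, takes a point from camera to world coordinates); the wrist camera has in their place "tool_from_camera" (4x4, takes a point from camera to tool coordinates, whose origin is the TCP and whose axes are the flange's). Camera axes: x right, y down, z forward; pixel columns grow to the right and rows downward; lengths in m; the calibration is good to about 2 mm. A picture is of the moment at which its call begins: read the wrist's pose just before it.
- arm.finish_job(): hands the job in; it is judged then, once.
The state is a dict: "time": time; "qpos": joint angles; "qvel": joint speeds; "tau": joint torques, N m; "eef_pos": TCP position; "ee_rot": TCP orientation; "ft_force": force on the tool from outside, world axes, zero at the start; "torque": the same for the moment, N m; "gripper_width": finger opening in m; "grip_force": force on a finger pad.
Only numpy, scipy, OpenCV 4.12 (cv2) and the standard library are available. Lean on these libraries where they do the work, as an engineer would, in place of code of your own. Each camera call takes 0.05 s, during which the arm holds its last target. There are 200 camera calls.

TASK

Get the labelling tray ready: every square bottle in it must lie with its base square against the stop board at the low end, so that the labels will line up. Lift the square bottle out of the crate, stand it upright on the bench and let go, then take it again by its body and lay it in the empty lane, base down-slope; slide it and the bottle that was left part-way up its lane gently down until both rest fully home. Handle the glass gently and leave the other bottles and the jar as they are.

Things in the scene. Friction and masses are not known exactly. Their poses are not given: they have to be found in the camera images.
- bottle_a_mid (a point): The square glass bottle standing in the crate, the only square one there: body 46 x 46 x 80 mm tall, then a 10 mm neck, then a white cap 28 mm in diameter and 25 mm tall; 115 mm in all, about 0.24 kg. Point on its axis, 57.5 mm above its base; z points from base to cap, x and y are square to the flat faces. Only its upper 41 mm stand clear of the crate's rim.
- bottle_b_mid (a point): A second square bottle, the same in every way (point and axes alike), lying in a lane of the tray with its cap up-slope; it was left part-way up, its base 70 mm short of the stop. It is in the left or the middle lane.
- bottle_c_mid (a point): A third bottle of the same kind, lying in the other one of the left and middle lanes, already home against the stop. To be left as it is.
- bottle_a_base (a point): Centre of the underside of the bottle from the crate.
- bottle_b_base (a point): Centre of the underside of the bottle left part-way up its lane.
- bed: Bed of the plywood labelling tray, fixed, sloping 20 degrees, its low end facing the robot; 235 mm long, 252 mm wide. Origin on the bed's surface at the stop board's face, mid-width, 38 mm above the bench; x points up the slope along the lanes, y across them (to the left seen from the robot), z square out of the bed. The stop board at the low end stands 34.5 mm out of the bed across all lanes.
- tray: The whole tray with its side frames. Three lanes, at y = +92, 0 and -92 mm of the bed, each 54 mm wide between rails 7 mm wide that stand 8 mm out of the bed. Cork facing: a bottle stays where it is laid and needs a light push (up to 1 N) to slide down. Origin on the bench under the tray's middle, 100 mm beyond the bed's origin, z up.
- lane_right (a point): The empty lane, at y = -92 mm of the bed: where the centre of a bottle's base comes when it is home, at the stop's face and 23 mm off the bed (half the body's width). Axes as the bed's.
- crate: Red plastic crate, fixed on the bench, 144 x 208 mm and 80 mm tall; 2 (along x) by 3 (along y) cells at 64 mm pitch, each about 60 mm wide, with 66 mm high partitions; inner floor 6 mm above the bench. Origin in the middle of its underside, z up.
- round_1_mid (a point): A round bottle standing in the crate, 46 mm in diameter, otherwise the same height and cap as the square ones. Point on its axis half-way up. To be left in the crate.
- round_2_mid (a point): Another such round bottle standing in the crate, to be left there.
- jar_mid (a point): A closed preserve jar, 72 mm in diameter and 95 mm tall, standing on the bench between crate and tray, towards the far side. Point at its middle. The bench between crate and tray, on the robot's side of the jar, is free. To be left alone.
- bottle_a: The bottle from the crate as a body; origin at the centre of its underside.
- bottle_b: The bottle left part-way up, as a body; origin at the centre of its underside.
Mind the look-alikes: they are no part of the job. Leave any turquoise look-alike of the bottle_b alone. What is shaped like the bottle_a but black is not meant.

How it is judged:
By the outcome, as a careful person would: the job done as asked, in the order asked, and still so for the second after the job is handed in, with the robot touching nothing.
It also fails if it takes over 72 s, if anything falls off the work surface, if the arm or the gripper's body presses on something with over 40 N, if the wrist force passes 120 N, or if a joint passes its speed limit or range.

## Working session

There is one attempt and no reset: what is moved stays moved. The work goes in short steps, Python scripts to look and compute and a shell command to move; the robot and the scene stay as the last step left them, time stands still between calls to the robot, and variables do not carry over. Pictures are saved under pics/ and viewed, at most 10 in all, crops included, and the job is handed in when it is done.

```bash
mkdir -p pics; cat > h.py <<'E'
import numpy as np, cv2, pickle
from scipy.spatial.transform import Rotation as R
from workcell import arm
def cap(name, save=None):
    s=arm.get_state(); d=arm.capture(name); 
    if name=='wrist':
        T=np.eye(4); T[:3,:3]=R.from_quat(s['ee_rot']).as_matrix(); T[:3,3]=s['eef_pos']
        d['extrinsics']=T@np.array(d['tool_from_camera'])
    d['img']=np.array(d['img']); d['z_map']=np.array(d['z_map'])
    if save:
        cv2.imwrite(f'pics/{save}.png',d['img'][:,:,::-1]); pickle.dump(d,open(f'pics/{save}.pkl','wb'))
    return d
def cloud(d):
    h,w=d['z_map'].shape; f=h/2/np.tan(np.radians(d['vfov'])/2)
    v,u=np.mgrid[:h,:w]; z=d['z_map']
    P=np.stack([(u-d['cx'])/f*z,(v-d['cy'])/f*z,z],-1)
    E=np.array(d['extrinsics']); W=P@E[:3,:3].T+E[:3,3]; W[z<=0]=np.nan
    return W
E
python3 - <<'E'
from h import *
s=arm.get_state(); print({k:np.round(v,3) for k,v in s.items()}, arm.tips_ahead)
for n in('scene','side'):
    d=cap(n,n+'0'); E=np.array(d['extrinsics']); print(n,d['vfov'],d['cx'],d['cy'],E.round(3).tolist())
E
```

```text
{'time': np.float64(0.0), 'qpos': array([-1.416,  0.435,  0.025,  1.574, -0.012,  1.134, -0.075]), 'qvel': array([-0.   , -0.   ,  0.002, -0.001, -0.003,  0.001,  0.001]), 'tau': array([-0.0000e+00, -6.6785e+01,  9.8500e-01, -3.1446e+01, -6.0000e-02,
        4.3000e-02,  0.0000e+00]), 'eef_pos': array([0.159, 0.604, 0.245]), 'ee_rot': array([ 0.129,  0.992, -0.001, -0.   ]), 'ft_force': array([ 0.714, -0.153, -0.114]), 'torque': array([ 0.046, -0.028, -0.017]), 'grip_force': np.float64(0.0), 'gripper_width': np.float64(0.092)} 0.019
scene 43.17565301476289 326.0834056355346 194.98924429667588 [[0.58, 0.443, -0.683, 1.301], [0.814, -0.341, 0.471, -0.553], [-0.024, -0.829, -0.559, 0.718], [0.0, 0.0, 0.0, 1.0]]
side 57.73251831065277 325.0295869663003 202.59970589716937 [[-0.99, -0.083, 0.111, 0.44], [-0.137, 0.705, -0.696, 0.532], [-0.02, -0.704, -0.71, 0.712], [0.0, 0.0, 0.0, 1.0]]
```

View pics/scene0.png

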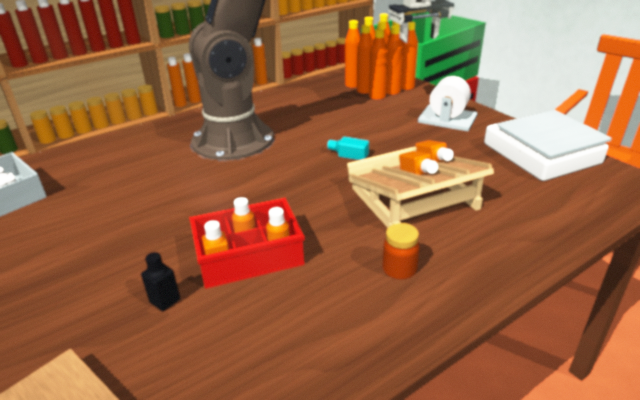

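View pics/side0.png

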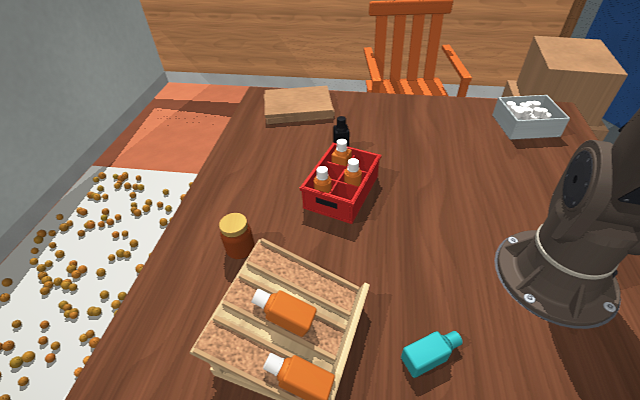

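```bash
python3 - <<'E'
from h import *
for n in('scene0','side0'):
    d=pickle.load(open(f'pics/{n}.pkl','rb')); W=cloud(d); hsv=cv2.cvtColor(d['img'],cv2.COLOR_RGB2HSV)
    H,S,V=[hsv[...,i].astype(int) for i in range(3)]
    ok=(W[...,0]>.2)&(W[...,0]<.95)&(abs(W[...,1])<.7)&(W[...,2]>.02)&(W[...,2]<.3)
    for nm,m in(('white',(S<60)&(V>140)),('orange',(H>5)&(H<18)&(S>200)&(V>150)),('red',((H<4)|(H>176))&(S>180)),('cream',(H>15)&(H<32)&(S>40)&(S<150)&(V>140))):
        k,l,st,c=cv2.connectedComponentsWithStats((m&ok).astype(np.uint8))
        for i in range(1,k):
            if st[i,4]<60: continue
            p=W[l==i]; print(n,nm,st[i].tolist(),'med',np.nanmedian(p,0).round(3),'lo',np.percentile(p,2,0).round(3),'hi',np.percentile(p,98,0).round(3))
d1=cv2.imread('pics/scene0.png')[185:285,180:310]; d2=cv2.imread('pics/side0.png')[130:230,290:390]
cv2.imwrite('pics/crop0.png',np.hstack([cv2.resize(d1,(400,308),interpolation=2),cv2.resize(d2,(308,308),interpolation=2)]))
E
```

```text
scene0 white [430, 76, 41, 44, 1258] med [0.324 0.596 0.089] lo [0.271 0.568 0.027] hi [0.36  0.661 0.13 ]
scene0 white [485, 115, 116, 61, 4209] med [0.662 0.587 0.075] lo [0.504 0.534 0.023] hi [0.746 0.695 0.083]
scene0 white [438, 148, 15, 13, 165] med [0.576 0.306 0.1  ] lo [0.554 0.297 0.067] hi [0.586 0.337 0.111]
scene0 white [421, 159, 18, 15, 189] med [0.623 0.203 0.122] lo [0.6   0.193 0.092] hi [0.631 0.233 0.136]
scene0 white [235, 197, 14, 18, 205] med [ 0.488 -0.21   0.116] lo [ 0.47  -0.22   0.096] hi [ 0.495 -0.195  0.124]
scene0 white [269, 207, 15, 19, 226] med [ 0.564 -0.17   0.115] lo [ 0.467 -0.179  0.055] hi [ 0.571 -0.137  0.124]
scene0 white [205, 221, 16, 19, 244] med [ 0.527 -0.292  0.116] lo [ 0.425 -0.303  0.049] hi [ 0.535 -0.274  0.124]
scene0 orange [400, 140, 47, 35, 670] med [0.546 0.217 0.101] lo [0.476 0.191 0.073] hi [0.597 0.338 0.131]
scene0 orange [231, 211, 24, 22, 325] med [ 0.498 -0.215  0.075] lo [ 0.441 -0.229  0.034] hi [ 0.508 -0.188  0.093]
scene0 orange [266, 221, 24, 20, 265] med [ 0.573 -0.176  0.079] lo [ 0.523 -0.192  0.039] hi [ 0
[... 1315 characters left out ...]
 0.112] lo [0.515 0.198 0.105] hi [0.576 0.248 0.129]
side0 orange [278, 356, 56, 44, 132] med [0.504 0.312 0.094] lo [0.469 0.299 0.081] hi [0.558 0.348 0.106]
side0 red [300, 143, 81, 76, 2508] med [ 0.504 -0.178  0.059] lo [ 0.42  -0.314  0.022] hi [ 0.602 -0.099  0.081]
side0 cream [220, 213, 27, 20, 431] med [0.737 0.016 0.095] lo [ 0.709 -0.013  0.093] hi [0.764 0.043 0.098]
side0 cream [190, 239, 179, 161, 5534] med [0.562 0.248 0.072] lo [0.432 0.094 0.03 ] hi [0.69 0.34 0.12]
side0 cream [248, 262, 21, 11, 70] med [0.641 0.141 0.116] lo [0.621 0.136 0.109] hi [0.658 0.146 0.124]
side0 cream [224, 301, 44, 25, 157] med [0.644 0.234 0.112] lo [0.602 0.226 0.094] hi [0.676 0.245 0.124]
```

View pics/crop0.png

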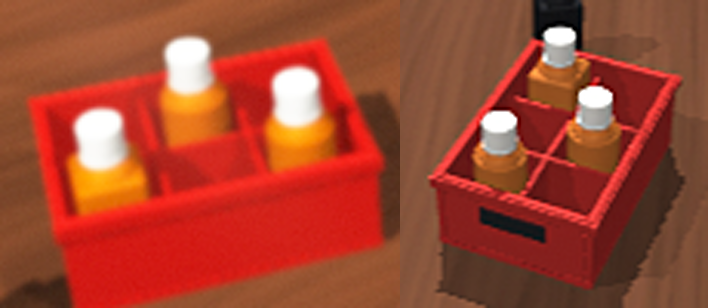

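```bash
cat >> h.py <<'E'
def go(x,y,z,yaw=None):
    """print tool-frame shift (cm) in present axes and roll (deg) wanted; yaw = direction of tool x (deg, mod 180)"""
    s=arm.get_state(); M=R.from_quat(s['ee_rot']).as_matrix()
    t=M.T@(np.array([x,y,z])-s['eef_pos'])*100; cy=np.degrees(np.arctan2(M[1,0],M[0,0]))
    r=None if yaw is None else -((yaw-cy+90)%180-90)
    print('t',round(s['time'],2),'pos',s['eef_pos'].round(4),'yaw',round(cy,1),'shift',t.round(2),'roll',None if r is None else round(r,1),'q7',s['qpos'][6].round(2),'q1',s['qpos'][0].round(2))
E
python3 - <<'E'
from h import *
P=[]
for n in('scene0','side0'):
    d=pickle.load(open(f'pics/{n}.pkl','rb')); W=cloud(d).reshape(-1,3)
    P.append(W[(W[:,0]>.42)&(W[:,0]<.72)&(W[:,1]>.04)&(W[:,1]<.39)&(W[:,2]>.03)&(W[:,2]<.14)])
for p in P+[np.vstack(P)]:
    # RANSAC-free: iterate plane fit with 20deg tilt around low surface
    best=None; rng=np.random.default_rng(0)
    for _ in range(3000):
        a=p[rng.choice(len(p),3,False)]; n=np.cross(a[1]-a[0],a[2]-a[0]); L=np.linalg.norm(n)
        if L<1e-5: continue
        n=n/L*np.sign(n[2]); 
        if abs(np.degrees(np.arccos(n[2]))-20)>3: continue
        c=(abs((p-a[0])@n)<.0015).sum()
        if best is None or c>best[0]: best=(c,n,a[0])
    c,n,o=best; q=p[abs((p-o)@n)<.002]; o=q.mean(0); n=np.linalg.svd(q-o,full_matrices=False)[2][2]; n*=np.sign(n[2])
    print(c,len(p),'tilt',np.degrees(np.arccos(n[2])).round(2),'upslope yaw',np.degrees(np.arctan2(-n[1],-n[0])).round(2),'o',o.round(4),'z at',(o[2]))
    # bounds in bed frame
    up=-np.array([n[0],n[1],0]);up/=np.linalg.norm(up); x=up-n*(up@n); x/=np.linalg.norm(x); y=np.cross(n,x)
    o=o+x*((.038-o[2])/x[2]); B=(p-o)@np.c_[x,y,n]
    print('o38',o.round(4),'bounds',[np.percentile(B[:,i],[.5,99.5]).round(3).tolist() for i in range(3)])
    on=B[abs(B[:,2])<.003]; print('on-bed y hist',np.histogram(on[:,1],np.arange(-.2,.2,.01))[0].tolist())
go(.5,.22,.40,None)
E
```

```text
1293 6694 tilt 19.66 upslope yaw -11.57 o [0.6028 0.1958 0.0911] z at 0.09114975363381908
o38 [0.457  0.2257 0.038 ] bounds [[-0.002, 0.242], [-0.112, 0.139], [-0.076, 0.046]]
on-bed y hist [0, 0, 0, 0, 0, 0, 0, 0, 55, 73, 23, 112, 128, 118, 118, 76, 18, 62, 118, 19, 51, 68, 67, 46, 41, 11, 21, 73, 14, 25, 75, 80, 73, 88, 1, 0, 0, 0, 0]
7127 18205 tilt 20.06 upslope yaw -11.88 o [0.5849 0.2171 0.0826] z at 0.08260837807516382
o38 [0.4654 0.2422 0.038 ] bounds [[-0.01, 0.234], [-0.128, 0.124], [-0.063, 0.048]]
on-bed y hist [0, 0, 0, 0, 0, 0, 0, 161, 468, 481, 476, 515, 413, 152, 530, 354, 44, 295, 296, 299, 375, 481, 73, 701, 718, 135, 400, 415, 415, 452, 576, 338, 101, 0, 0, 0, 0, 0, 0]
8363 24899 tilt 20.01 upslope yaw -11.61 o [0.5886 0.2149 0.0842] z at 0.084169363640731
o38 [0.4644 0.2404 0.038 ] bounds [[-0.009, 0.237], [-0.127, 0.125], [-0.074, 0.048]]
on-bed y hist [0, 0, 0, 0, 0, 0, 0, 216, 471, 567, 606, 618, 597, 148, 581, 449, 174, 293, 328, 369, 422, 495, 227, 603, 724, 310, 359, 433, 480, 514, 639, 509, 128, 0, 0, 0, 0, 0, 0]
t 0.1 pos [0.1593 0.6039 0.245 ] yaw 165.2 shift [-42.74 -28.45 -15.45] roll None q7 -0.08 q1 -1.42
```

```bash
H="python3 -m handwheel"
$H '[[-1,-2.9,-1.9,-1.4,-0.6],[-1,-2.9,-1.9,-1.4,-0.6],[-1,-2.9,-1.9,-1.4,-0.6],[-1,-2.9,-1.9,-1.4,-0.6],[-1,-2.9,-1.9,-1.4,-0.6]]' 20
$H '[[-1,-2.9,-1.9,-1,0],[-1,-2.9,-1.9,-1,0],[-1,-2.9,-1.9,-1,0],[-1,-2.9,-1.9,-1,0],[-1,-2.9,-1.9,-1,0]]'
$H '[[-1,-2.9,-1.9,-1,0],[-1,-2.9,-1.9,-1,0],[-1,-2.9,-1.9,-1,0],[-1,-2.9,-1.9,-1,0],[-1,-2.9,-1.9,-1,0]]'
$H '[[-1,0,0,0,0],[-1,0,0,0,0],[-1,0,0,0,0],[-1,0,0,0,0],[-1,0,0,0,0]]'
python3 - <<'E'
from h import *
d=cap('wrist','w1'); print(d['extrinsics'].round(3).tolist(),d['vfov'])
go(.522,-.288,.30,168)
E
```

```text
time: 0.6
eef_pos: [0.2787, 0.4766, 0.316]
ee_rot: [0.102, 0.995, -0.0, -0.0]
ft_force: [0.9, 0.5, -0.2]
gripper_width: 0.0919
grip_force: 0.0
time: 1.1
eef_pos: [0.4012, 0.3541, 0.3659]
ee_rot: [0.103, 0.995, -0.0, -0.0]
ft_force: [0.6, -0.5, -0.2]
gripper_width: 0.0915
grip_force: 0.0
time: 1.6
eef_pos: [0.5238, 0.2316, 0.4159]
ee_rot: [0.102, 0.995, -0.0, -0.0]
ft_force: [0.0, -0.3, 0.6]
gripper_width: 0.0917
grip_force: 0.0
time: 2.1
eef_pos: [0.5224, 0.2337, 0.4155]
ee_rot: [0.102, 0.995, 0.0, -0.0]
ft_force: [-0.5, 0.2, 0.2]
gripper_width: 0.0915
grip_force: 0.0
[[0.2, 0.948, 0.247, 0.456], [0.98, -0.194, -0.05, 0.247], [0.0, 0.252, -0.968, 0.555], [0.0, 0.0, 0.0, 1.0]] 63.10658314552766
t 2.15 pos [0.5226 0.2335 0.4156] yaw 168.3 shift [-10.52 -51.08  11.55] roll 0.3 q7 0.92 q1 -0.72
```

View pics/w1.png

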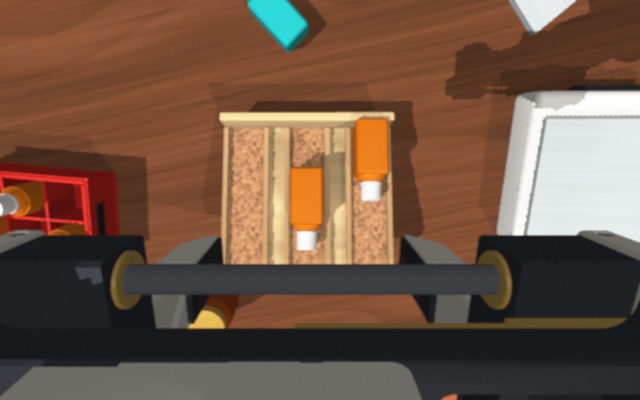

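```bash
python3 - <<'E'
from h import *
d=pickle.load(open('pics/w1.pkl','rb')); W=cloud(d); p=W[100:265,215:400].reshape(-1,3); p=p[np.isfinite(p[:,0])]
hsv=cv2.cvtColor(d['img'],cv2.COLOR_RGB2HSV); H,S,V=[hsv[...,i].astype(int) for i in range(3)]
rng=np.random.default_rng(0); best=None
for _ in range(3000):
    a=p[rng.choice(len(p),3,False)]; n=np.cross(a[1]-a[0],a[2]-a[0]); L=np.linalg.norm(n)
    if L<1e-5: continue
    n=n/L*np.sign(n[2])
    if abs(np.degrees(np.arccos(n[2]))-20)>2: continue
    c=(abs((p-a[0])@n)<.0015).sum()
    if best is None or c>best[0]: best=(c,n,a[0])
c,n,o=best; q=p[abs((p-o)@n)<.002]; o=q.mean(0); n=np.linalg.svd(q-o,full_matrices=False)[2][2]; n*=np.sign(n[2])
yaw=np.arctan2(-n[1],-n[0]); print(c,len(p),np.degrees(np.arccos(n[2])),np.degrees(yaw),o)
up=-np.array([n[0],n[1],0]);up/=np.linalg.norm(up); x=up-n*(up@n); x/=np.linalg.norm(x); y=np.cross(n,x)
o=o+x*((.038-o[2])/x[2]); A=np.c_[x,y,n]; B=(W-o)@A
print('o38',o, 'height hist of bed pts z?')
sel=np.zeros(H.shape,bool); sel[100:265,215:400]=1
st=B[sel&(abs(B[...,2]-.0345)<.004)&(B[...,0]<.01)]; print('stop top',len(st),np.percentile(st,[3,50,97],0).round(4).tolist())
k,l,s_,c=cv2.connectedComponentsWithStats((sel&(H>5)&(H<18)&(S>200)&(V>140)).astype(np.uint8))
for i in range(1,k):
    if s_[i,4]<300: continue
    b=B[l==i]; t=b[abs(b[:,2]-.046)<.004]; print('bottle',s_[i].tolist(),np.percentile(t,[2,50,98],0).round(4).tolist())
    r=cv2.minAreaRect((t[:,:2]*1000).astype(np.float32)); print(np.round(r[0],1),np.round(r[1],1),r[2])
f=np.where(sel&(abs(B[...,2])<.15),1,0)
on=B[sel&(abs(B[...,2]-.008)<.003)&(B[...,0]>.02)&(B[...,0]<.15)]; print('rail y',np.histogram(on[:,1],np.arange(-.14,.14,.005))[0].tolist())
al=B[sel&(B[...,2]>-.02)&(B[...,0]>0.02)&(B[...,0]<.15)]; print('y ext',np.percentile(al[:,1],[.2,99.8]),'z side', [np.percentile(al[abs(al[:,1]-v)<.006][:,2],[10,90]).round(4).tolist() for v in (-.122,.122)])
E
```

```text
11569 30393 20.071842900237556 -11.643175732826535 [0.56391932 0.20418775 0.07582878]
o38 [0.46251998 0.22508169 0.038     ] height hist of bed pts z?
stop top 1475 [[-0.0123, -0.1038, 0.0323], [-0.0062, 0.0079, 0.0348], [-0.0007, 0.1319, 0.0365]]
bottle [353, 119, 35, 62, 2032] [[0.004, 0.084, 0.0427], [0.0423, 0.1047, 0.0464], [0.0787, 0.1261, 0.0482]]
[ 43.8 105.5] [83.6 44.7] 0.534991443157196
bottle [291, 168, 32, 62, 1933] [[0.0737, -0.0064, 0.0431], [0.1114, 0.0142, 0.0462], [0.1483, 0.0361, 0.0482]]
[113.4  14.6] [43.  83.1] 89.88352966308594
rail y [0, 0, 0, 0, 0, 110, 300, 39, 0, 0, 0, 0, 0, 0, 0, 0, 0, 47, 291, 92, 0, 0, 0, 0, 281, 142, 0, 0, 0, 0, 0, 0, 0, 0, 0, 0, 237, 176, 0, 0, 0, 0, 193, 230, 15, 3, 0, 0, 0, 0, 0, 0, 0, 0, 96, 236]Traceback (most recent call last):
  File "<stdin>", line 26, in <module>
    return _quantile_unchecked(
        a, q, axis, out, overwrite_input, method, keepdims, weights)
    return _ureduce(a,
                    func=_quantile_ureduce_func,
    ...<5 lines>...
                    overwrite_input=overwrite_input,
                    method=method)
    r = func(a, **kwargs)
    result = _quantile(arr,
                       quantiles=q,
    ...<2 lines>...
                       out=out,
                       weights=wgt)
    slices_having_nans = np.isnan(arr[-1, ...])
                                  ~~~^^^^^^^^^
IndexError: index -1 is out of bounds for axis 0 with size 0
```

```bash
H="python3 -m handwheel"
$H '[[-1,-0.7,-3.4,0.7,0],[-1,-0.7,-3.4,0.7,0],[-1,-0.7,-3.4,0.7,0],[-1,-0.7,-3.4,0.7,0],[-1,-0.7,-3.4,0.7,0]]'
$H '[[-1,-0.7,-3.4,0.7,0],[-1,-0.7,-3.4,0.7,0],[-1,-0.7,-3.4,0.7,0],[-1,-0.7,-3.4,0.7,0],[-1,-0.7,-3.4,0.7,0]]'
$H '[[-0.1,-0.7,-3.4,0.7,0],[-0.1,-0.7,-3.4,0.7,0],[-0.1,-0.7,-3.4,0.7,0],[-0.1,-0.7,-3.4,0.7,0],[-0.1,-0.7,-3.4,0.7,0]]'
$H '[[-0.1,0,0,0,0],[-0.1,0,0,0,0],[-0.1,0,0,0,0],[-0.1,0,0,0,0],[-0.1,0,0,0,0]]'
python3 - <<'E'
from h import *
d=cap('wrist','w2'); print(d['extrinsics'].round(3).tolist())
W=cloud(d); hsv=cv2.cvtColor(d['img'],cv2.COLOR_RGB2HSV); H,S,V=[hsv[...,i].astype(int) for i in range(3)]
for nm,m in(('white',(S<60)&(V>140)&(abs(W[...,2]-.121)<.006)),('body',(H>5)&(H<22)&(S>150)&(V>90)&(abs(W[...,2]-.086)<.005))):
    k,l,st,c=cv2.connectedComponentsWithStats(m.astype(np.uint8))
    for i in range(1,k):
        if st[i,4]<150: continue
        w=W[l==i]; r=cv2.minAreaRect((w[:,:2]*1000).astype(np.float32)); print(nm,st[i].tolist(),np.median(w,0).round(4),'rect',np.round(r[0],1),np.round(r[1],1),round(r[2],1))
m=((H<4)|(H>176))&(S>180)&(abs(W[...,2]-.08)<.003); r=cv2.minAreaRect((W[m][:,:2]*1000).astype(np.float32)); print('rim',r,m.sum())
go(.522,-.288,.20,168)
E
```

```text
time: 2.65
eef_pos: [0.5223, 0.0583, 0.3806]
ee_rot: [0.102, 0.995, 0.0, 0.0]
ft_force: [0.8, 1.0, 0.0]
gripper_width: 0.0918
grip_force: 0.0
time: 3.15
eef_pos: [0.5221, -0.1153, 0.3456]
ee_rot: [0.102, 0.995, 0.0, 0.0]
ft_force: [0.4, -0.0, -0.2]
gripper_width: 0.0918
grip_force: 0.0
time: 3.65
eef_pos: [0.5219, -0.2887, 0.3105]
ee_rot: [0.102, 0.995, 0.0, 0.0]
ft_force: [0.4, 0.7, 0.7]
gripper_width: 0.0564
grip_force: 0.0
time: 4.15
eef_pos: [0.5223, -0.2868, 0.311]
ee_rot: [0.102, 0.995, 0.0, 0.0]
ft_force: [0.6, 0.4, 0.5]
gripper_width: 0.0503
grip_force: 0.0
[[0.2, 0.948, 0.248, 0.456], [0.98, -0.194, -0.05, -0.273], [0.001, 0.253, -0.968, 0.45], [0.0, 0.0, 0.0, 1.0]]
white [367, 117, 29, 29, 634] [ 0.4795 -0.2075  0.1212] rect [ 479.7 -207.1] [26.9 26.9] 37.3
white [294, 172, 27, 28, 559] [ 0.5183 -0.29    0.1212] rect [ 518.6 -290.2] [27.1 26.7] 0.2
white [416, 183, 28, 27, 579] [ 0.5544 -0.1673  0.1211] rect [ 555.4 -166.8] [26.4 27.4] 79.4
body [353, 109, 41, 43, 371] [ 0.4716 -0.2181  0.0863] rect [ 478.7 -209.5] [39.9 45. ] 66.2
body [287, 159, 42, 41, 648] [ 0.5086 -0.2858  0.0856] rect [ 518.8 -290.1] [45.8 46. ] 74.3
body [399, 170, 40, 39, 370] [ 0.543  -0.1779  0.0864] rect [ 552.  -169.7] [35.6 45.1] 46.8
rim ((509.30316162109375, -217.21481323242188), (213.0850830078125, 149.54324340820312), 73.25917053222656) 4830
t 4.2 pos [ 0.5222 -0.287   0.311 ] yaw 168.3 shift [ 0.   -0.11 11.1 ] roll 0.3 q7 1.97 q1 0.03
```

View pics/w2.png

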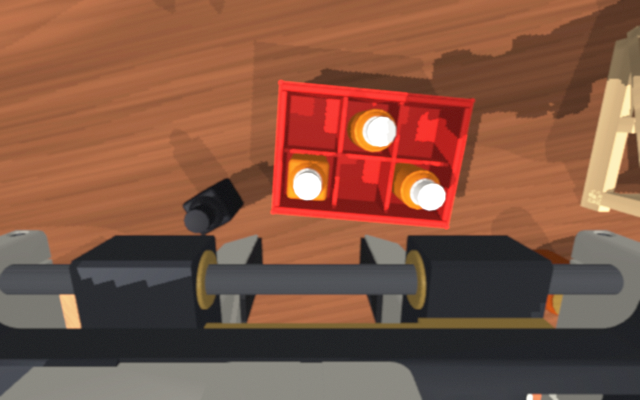

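```bash
H="python3 -m handwheel"
$H '[[-0.1,0.3,-0.4,3,4],[-0.1,0,0,4,0],[-0.1,0,0,4,0],[-0.1,0,0,2,0],[-0.1,0,0,0,0]]' 12
python3 -c "
from h import *
go(.5187,-.2902,.109,164.3)"
```

```text
time: 4.7
eef_pos: [0.5167, -0.2897, 0.178]
ee_rot: [0.137, 0.991, 0.001, -0.003]
ft_force: [-0.4, -0.3, -0.4]
gripper_width: 0.0504
grip_force: 0.0
t 4.7 pos [ 0.5167 -0.2897  0.178 ] yaw 164.3 shift [-0.25 -0.    6.9 ] roll -0.0 q7 1.98 q1 0.07
```

```bash
H="python3 -m handwheel"
$H '[[-0.1,-0.1,0,2.5,0],[-0.1,0,0,2.2,0],[-0.1,0,0,1.5,0],[-0.1,0,0,0.6,0],[-0.1,0,0,0,0]]'
python3 -c "
from h import *
go(.5187,-.2902,.109,164.3)"
$H '[[0.5,0,0,0,0],[0.5,0,0,0,0],[0.5,0,0,0,0],[0.5,0,0,0,0],[0.5,0,0,0,0]]' 12
python3 -c "
from h import *
go(.5187,-.2902,.109,164.3)"
```

```text
time: 5.2
eef_pos: [0.5192, -0.2915, 0.1129]
ee_rot: [0.137, 0.991, 0.0, -0.0]
ft_force: [0.4, 0.4, 1.1]
gripper_width: 0.0504
grip_force: 0.0
t 5.2 pos [ 0.5192 -0.2915  0.1129] yaw 164.2 shift [0.08 0.11 0.39] roll -0.1 q7 2.02 q1 0.1
time: 5.7
eef_pos: [0.5195, -0.2914, 0.1133]
ee_rot: [0.137, 0.991, 0.0, 0.001]
ft_force: [0.1, 0.8, 4.5]
gripper_width: 0.0278
grip_force: 12.0
t 5.7 pos [ 0.5195 -0.2914  0.1133] yaw 164.2 shift [0.11 0.09 0.43] roll -0.1 q7 2.02 q1 0.1
```

```bash
H="python3 -m handwheel"
$H '[[0.6,0,0,-1,0],[0.6,0,0,-2.5,0],[0.6,0,0,-3.5,0],[0.6,0,0,-3.5,0],[0.6,0,0,-3.5,-4]]'
$H '[[0.6,0.6,1.4,0,0],[0.6,1.3,2.7,0,0],[0.6,1.3,2.7,0,0],[0.6,1.3,2.7,0,0],[0.6,1.3,2.7,0,0]]'
$H '[[0.6,1.3,2.7,0,0],[0.6,1.3,2.7,0,0],[0.6,1.3,2.7,0,0],[0.6,1.3,2.7,1,0],[0.6,1.3,2.7,1,0]]'
$H '[[0.6,0.7,1.4,3,0],[0.6,0,0,4,0],[0.6,0,0,2.5,0],[0.6,0,0,1,0],[0.6,0,0,0,0]]'
python3 -c "
from h import *
go(.45,0,.109,168.3)"
```

```text
time: 6.2
eef_pos: [0.5183, -0.2914, 0.2542]
ee_rot: [0.103, 0.995, -0.0, -0.001]
ft_force: [0.8, 0.1, -3.2]
gripper_width: 0.0276
grip_force: 12.0
time: 6.7
eef_pos: [0.4858, -0.1585, 0.252]
ee_rot: [0.103, 0.995, 0.0, -0.001]
ft_force: [-0.4, 0.5, -3.0]
gripper_width: 0.0278
grip_force: 12.0
time: 7.2
eef_pos: [0.4498, -0.0134, 0.2321]
ee_rot: [0.103, 0.995, 0.0, -0.0]
ft_force: [0.7, -0.1, -2.6]
gripper_width: 0.0279
grip_force: 12.0
time: 7.7
eef_pos: [0.4458, 0.0003, 0.1267]
ee_rot: [0.103, 0.995, -0.001, -0.002]
ft_force: [-0.0, 0.0, -2.7]
gripper_width: 0.0275
grip_force: 12.0
t 7.7 pos [4.458e-01 3.000e-04 1.267e-01] yaw 168.2 shift [-0.42  0.06  1.77] roll -0.1 q7 1.43 q1 -0.41
```

```bash
H="python3 -m handwheel"
$H '[[0.6,0,0,0.5,0],[0.6,0,0,0.5,0],[0.6,0,0,0.4,0],[0.6,0,0,0.2,0],[0.6,0,0,0,0]]'
$H '[[0.6,0,0,0.15,0],[0.6,0,0,0.1,0],[0.6,0,0,0.1,0],[0.6,0,0,0,0],[0.6,0,0,0,0]]'
```

```text
time: 8.2
eef_pos: [0.4471, 0.0003, 0.1117]
ee_rot: [0.103, 0.995, 0.0, -0.0]
ft_force: [-0.4, 0.5, -2.2]
gripper_width: 0.0276
grip_force: 12.0
time: 8.7
eef_pos: [0.4471, 0.0004, 0.1082]
ee_rot: [0.103, 0.995, 0.0, -0.0]
ft_force: [-0.6, -0.9, -2.3]
gripper_width: 0.0279
grip_force: 12.0
```

```bash
H="python3 -m handwheel"
$H '[[0.6,0,0,0.08,0],[0.6,0,0,0.08,0],[0.6,0,0,0,0],[0.6,0,0,0,0],[0.6,0,0,0,0]]'
$H '[[0.2,0,0,0,0],[-0.2,0,0,0,0],[-0.5,0,0,0,0],[-0.5,0,0,0,0],[-1,0,0,0,0]]'
$H '[[-1,0.5,0,-2,0],[-1,1.5,0,-4,0],[-1,1.5,0,-4,0],[-1,1.5,0,-2,0],[-1,0,0,0,0]]'
python3 - <<'E'
from h import *
go(.447,0,.109,168.3)
d=cap('wrist','w3')
W=cloud(d); hsv=cv2.cvtColor(d['img'],cv2.COLOR_RGB2HSV); H,S,V=[hsv[...,i].astype(int) for i in range(3)]
for nm,m in(('white',(S<60)&(V>140)&(abs(W[...,2]-.115)<.006)),('body',(H>5)&(H<22)&(S>150)&(V>90)&(abs(W[...,2]-.080)<.005))):
    k,l,st,c=cv2.connectedComponentsWithStats(m.astype(np.uint8))
    for i in range(1,k):
        if st[i,4]<150: continue
        w=W[l==i]; r=cv2.minAreaRect((w[:,:2]*1000).astype(np.float32)); print(nm,st[i].tolist(),np.median(w,0).round(4),'rect',np.round(r[0],1),np.round(r[1],1),round(r[2],1))
E
```

```text
time: 9.2
eef_pos: [0.4475, 0.0007, 0.1071]
ee_rot: [0.102, 0.995, 0.0, 0.0]
ft_force: [-1.5, 1.2, 5.6]
gripper_width: 0.0273
grip_force: 12.0
time: 9.7
eef_pos: [0.4471, 0.0003, 0.1066]
ee_rot: [0.103, 0.995, 0.0, -0.0]
ft_force: [-0.7, -0.4, 0.9]
gripper_width: 0.0628
grip_force: 0.0
time: 10.2
eef_pos: [0.3981, 0.011, 0.229]
ee_rot: [0.102, 0.995, 0.001, 0.002]
ft_force: [-0.3, 0.2, 0.5]
gripper_width: 0.0918
grip_force: 0.0
t 10.2 pos [0.3981 0.011  0.229 ] yaw 168.3 shift [-4.97 -0.12 12.01] roll -0.0 q7 1.25 q1 -0.53
white [295, 246, 32, 18, 460] [0.4395 0.0027 0.1149] rect [439.3   2.6] [26.3 13.7] 78.2
body [630, 204, 10, 38, 200] [0.4889 0.3045 0.0782] rect [483.7 305.6] [ 3.3 33.5] 78.0
body [287, 223, 48, 41, 827] [0.4313 0.0056 0.0797] rect [443.5   1.8] [45.5 41.1] 78.2
```

View pics/w3.png

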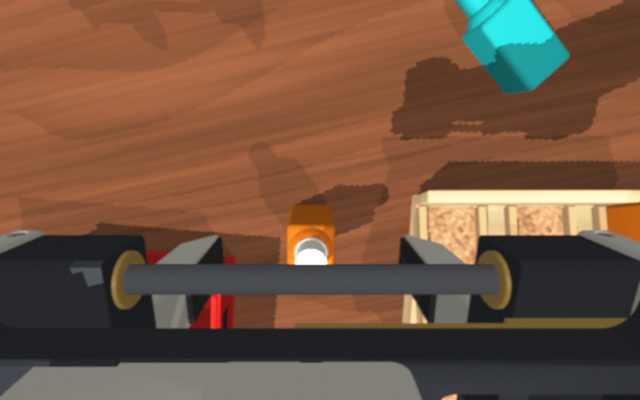

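```bash
H="python3 -m handwheel"
$H '[[-1,-2,0,0,0],[-1,-1.9,0,0,0],[-1,0,0,4,0],[-1,0,0,4,0],[-1,0,0,2,0]]'
python3 -c "
from h import *
go(.4364,.0032,.073,168.3)"
$H '[[-1,0,0,2,0],[-1,0,0,1.5,0],[-1,0,0,1,0],[-1,0,0,0.5,0],[-1,0,0,0,0]]'
python3 -c "
from h import *
go(.4364,.0032,.073,168.3)"
```

```text
time: 10.75
eef_pos: [0.4347, 0.0019, 0.1228]
ee_rot: [0.103, 0.995, -0.001, -0.002]
ft_force: [0.7, -0.7, 0.3]
gripper_width: 0.0916
grip_force: 0.0
t 10.75 pos [0.4347 0.0019 0.1228] yaw 168.2 shift [-0.16  0.17  4.98] roll -0.1 q7 1.43 q1 -0.44
time: 11.25
eef_pos: [0.436, 0.0023, 0.0759]
ee_rot: [0.103, 0.995, -0.0, -0.001]
ft_force: [-1.1, -1.0, 0.4]
gripper_width: 0.0917
grip_force: 0.0
t 11.25 pos [0.436  0.0023 0.0759] yaw 168.2 shift [-0.02  0.09  0.29] roll -0.1 q7 1.49 q1 -0.4
```

```bash
H="python3 -m handwheel"
$H '[[-1,0,0.1,0.2,0],[-0.6,0,0,0,0],[-0.3,0,0,0,0],[-0.1,0,0,0,0],[0.1,0,0,0,0]]' 12
$H '[[0.1,0,0,0,0],[0.1,0,0,0,0],[0.1,0,0,0,0],[0.1,0,0,0,0],[0.1,0,0,0,0]]'
python3 -c "
from h import *
go(.4851,.1411,.16,168.35)"
```

```text
time: 11.75
eef_pos: [0.4367, 0.0037, 0.0749]
ee_rot: [0.103, 0.995, 0.0, 0.0]
ft_force: [0.0, 0.5, -0.6]
gripper_width: 0.0641
grip_force: 0.0
time: 12.25
eef_pos: [0.4366, 0.0036, 0.0747]
ee_rot: [0.103, 0.995, 0.0, 0.0]
ft_force: [0.4, -0.9, 1.1]
gripper_width: 0.0459
grip_force: 12.0
t 12.25 pos [0.4366 0.0036 0.0747] yaw 168.2 shift [-1.95 14.45 -8.53] roll -0.1 q7 1.49 q1 -0.4
```

```bash
H="python3 -m handwheel"
$H '[[0.1,0,0,-1.5,0],[0.1,0,0,-2.5,0],[0.1,0,0,-2.5,0],[0.1,0,0,-2.5,0],[0.1,0,0,-1,0]]'
$H '[[0.1,-0.2,1.5,0,0],[0.1,-0.4,2.9,0,0],[0.1,-0.4,2.9,0,0],[0.1,-0.4,2.9,0,0],[0.1,-0.4,2.9,0,0]]'
$H '[[0.1,-0.15,1.3,0,0],[0.1,0,0,0,0],[0.1,0,0,0,0],[0.1,0,0,0,0],[0.1,0,0,0,0]]'
python3 - <<'E'
from h import *
go(.4851,.1411,.14,168.35)
cap('side','s4'); 
d=cap('scene','c4'); a=cv2.imread('pics/s4.png')[180:400,150:420]; b=d['img'][60:240,300:520,::-1]
cv2.imwrite('pics/v4.png',np.hstack([cv2.resize(a,(400,326)),cv2.resize(b,(398,326))]))
E
```

```text
time: 12.75
eef_pos: [0.4372, 0.0036, 0.1762]
ee_rot: [0.103, 0.995, 0.0, 0.001]
ft_force: [0.6, 0.6, -2.8]
gripper_width: 0.0462
grip_force: 12.0
time: 13.25
eef_pos: [0.4805, 0.1303, 0.173]
ee_rot: [0.102, 0.995, -0.0, -0.001]
ft_force: [1.0, 0.5, -1.4]
gripper_width: 0.0457
grip_force: 12.0
time: 13.75
eef_pos: [0.4847, 0.1393, 0.1746]
ee_rot: [0.103, 0.995, -0.0, -0.0]
ft_force: [-0.1, -0.3, -2.5]
gripper_width: 0.0461
grip_force: 12.0
t 13.75 pos [0.4847 0.1393 0.1746] yaw 168.1 shift [0.   0.18 3.46] roll -0.2 q7 1.14 q1 -0.67
```

View pics/v4.png

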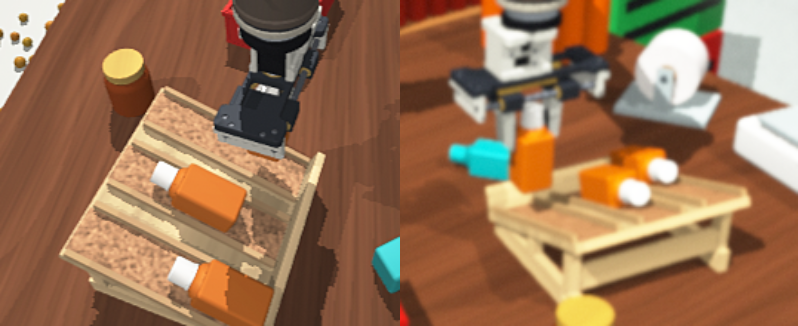

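```bash
H="python3 -m handwheel"
$H '[[0.1,0,0.17,0.8,-0.2],[0.1,0,0,1,0],[0.1,0,0,0.8,0],[0.1,0,0,0.4,0],[0.1,0,0,0,0]]'
$H '[[0.1,0,0,0.15,0],[0.1,0,0,0.15,0],[0.1,0,0,0.1,0],[0.1,0,0,0.1,0],[0.1,0,0,0,0]]'
python3 -c "
from h import *
go(.4851,.1411,.1384,168.35); print(arm.get_state()['ft_force'].round(2))"
```

```text
time: 14.35
eef_pos: [0.4848, 0.142, 0.1437]
ee_rot: [0.101, 0.995, -0.0, -0.001]
ft_force: [0.5, -0.5, -2.4]
gripper_width: 0.046
grip_force: 12.0
time: 14.85
eef_pos: [0.4853, 0.1423, 0.1396]
ee_rot: [0.101, 0.995, 0.0, 0.0]
ft_force: [-0.5, 0.6, -3.3]
gripper_width: 0.046
grip_force: 12.0
t 14.85 pos [0.4853 0.1423 0.1396] yaw 168.4 shift [-0.   -0.12  0.12] roll 0.1 q7 1.16 q1 -0.66
[-0.5   0.59 -3.35]
```

```bash
H="python3 -m handwheel"
$H '[[0.1,0,-0.1,0.08,0],[0.1,0,0,0.08,0],[0.1,0,0,0,0],[0.1,0,0,0,0],[0.1,0,0,0,0]]'
$H '[[0.1,0,0,0.08,0],[0.1,0,0,0.08,0],[0.1,0,0,0,0],[0.1,0,0,0,0],[0.1,0,0,0,0]]'
python3 -c "
from h import *
go(.4851,.1411,.1384,168.35); print(arm.get_state()['ft_force'].round(2))"
```

```text
time: 15.35
eef_pos: [0.4851, 0.1415, 0.1386]
ee_rot: [0.101, 0.995, 0.0, -0.0]
ft_force: [-4.4, 0.3, 7.4]
gripper_width: 0.0464
grip_force: 12.0
time: 15.85
eef_pos: [0.4846, 0.1416, 0.1372]
ee_rot: [0.101, 0.995, 0.0, -0.0]
ft_force: [-6.5, 0.9, 10.9]
gripper_width: 0.046
grip_force: 12.0
t 15.85 pos [0.4846 0.1416 0.1372] yaw 168.4 shift [-0.06 -0.04 -0.12] roll 0.1 q7 1.16 q1 -0.65
[-6.53  0.92 10.89]
```

```bash
H="python3 -m handwheel"
$H '[[0.1,0,0,-0.08,0],[0.1,0,0,0,0],[0.1,-0.33,0,-0.13,0],[0.1,-0.34,0,-0.13,0],[0.1,0,0,0,0]]' 6
python3 - <<'E'
from h import *
go(.4851,.1411,.1384,168.35)
d=cap('scene','c5'); b=d['img'][80:210,340:500,::-1]; cv2.imwrite('pics/v5.png',cv2.resize(b,(640,520)))
W=cloud(d); hsv=cv2.cvtColor(d['img'],cv2.COLOR_RGB2HSV); H,S,V=[hsv[...,i].astype(int) for i in range(3)]
E
```

```text
time: 16.35
eef_pos: [0.4927, 0.1398, 0.1402]
ee_rot: [0.101, 0.995, 0.0, 0.001]
ft_force: [-2.3, 0.6, 3.8]
gripper_width: 0.046
grip_force: 6.0
t 16.35 pos [0.4927 0.1398 0.1402] yaw 168.4 shift [ 0.77 -0.03  0.17] roll 0.1 q7 1.17 q1 -0.65
```

```bash
H="python3 -m handwheel"
$H '[[0.1,-0.34,0,-0.1,0],[0.1,-0.34,0,-0.1,0],[0.1,-0.35,0,-0.07,0],[0.1,-0.35,0,-0.07,0],[0.1,0,0,0,0]]'
python3 - <<'E'
from h import *
go(.4851,.1411,.1384,168.35)
d=cap('scene','c5'); b=d['img'][80:210,340:500,::-1]; cv2.imwrite('pics/v5.png',cv2.resize(b,(640,520)))
E
```

```text
time: 16.9
eef_pos: [0.5061, 0.137, 0.1433]
ee_rot: [0.101, 0.995, 0.0, 0.0]
ft_force: [0.9, 0.2, 1.4]
gripper_width: 0.0458
grip_force: 6.0
t 16.9 pos [0.5061 0.137  0.1433] yaw 168.4 shift [ 2.14 -0.02  0.49] roll 0.1 q7 1.19 q1 -0.63
```

View pics/v5.png

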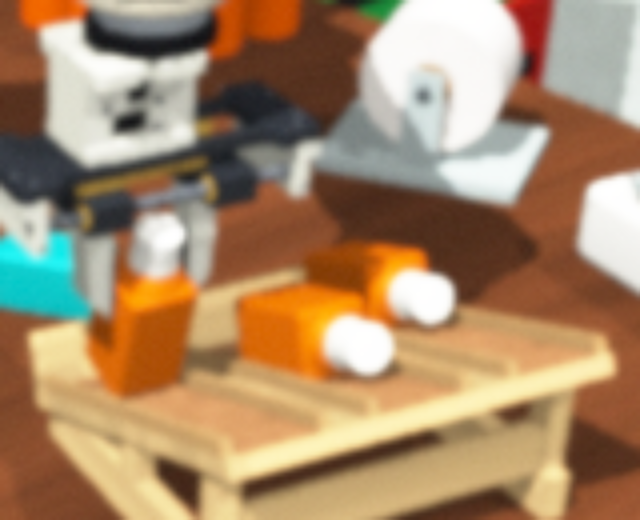

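```bash
H="python3 -m handwheel"
$H '[[0.1,-0.35,0,-0.04,0],[0.1,-0.35,0,-0.04,0],[0.1,-0.35,0,-0.01,0],[0.1,-0.35,0,0,0],[0.1,-0.35,0,0.02,0]]'
$H '[[0.1,-0.35,0,0.03,0],[0.1,-0.35,0,0.05,0],[0.1,-0.35,0,0.06,0],[0.1,-0.35,0,0.08,0],[0.1,-0.35,0,0.08,0]]'
cat > tilt.py <<'E'
from h import *
import sys
d=cap('scene',sys.argv[1]); W=cloud(d); hsv=cv2.cvtColor(d['img'],cv2.COLOR_RGB2HSV); H,S,V=[hsv[...,i].astype(int) for i in range(3)]
u=np.array([.979,-.202,0]); O=np.array([.467,.2387,.038]); y=np.array([.202,.979,0]); c,s_=np.cos(np.radians(20)),np.sin(np.radians(20))
A=np.c_[u*c+[0,0,s_],y,[-s_*u[0],-s_*u[1],c]]
B=(W-O)@A
for nm,m in(('orange',(H>3)&(H<22)&(S>180)&(V>80)),('white',(S<70)&(V>130))):
    b=B[m&(abs(B[...,1]+.092)<.03)&(B[...,0]>-.02)&(B[...,0]<.25)&(B[...,2]>.003)&(B[...,2]<(.12))]
    print(nm,len(b),'bed x,y,z lo/med/hi',np.percentile(b,[3,50,97],0).round(4).tolist())
E
python3 tilt.py c6; python3 -c "
from h import *
go(.4851,.1411,.1384,168.35)"
```

```text
time: 17.45
eef_pos: [0.5228, 0.1334, 0.1439]
ee_rot: [0.101, 0.995, -0.0, 0.0]
ft_force: [-0.1, 0.8, 0.4]
gripper_width: 0.0457
grip_force: 6.0
time: 17.95
eef_pos: [0.5397, 0.13, 0.1408]
ee_rot: [0.101, 0.995, -0.0, -0.0]
ft_force: [-0.6, 0.1, -0.1]
gripper_width: 0.0459
grip_force: 6.0
orange 374 bed x,y,z lo/med/hi [[0.0724, -0.1147, 0.0075], [0.1234, -0.1075, 0.0357], [0.146, -0.0755, 0.0744]]
white 315 bed x,y,z lo/med/hi [[0.0892, -0.1203, 0.0444], [0.1599, -0.0943, 0.0768], [0.1731, -0.0635, 0.116]]
t 18.0 pos [0.5402 0.1299 0.1407] yaw 168.4 shift [ 5.62 -0.01  0.23] roll 0.1 q7 1.23 q1 -0.59
```

```bash
H="python3 -m handwheel"
$H '[[0.1,-0.33,0,0.11,0],[0.1,-0.33,0,0.11,0],[0.1,-0.33,0,0.14,0],[0.1,-0.33,0,0.15,0],[0.1,-0.31,0,0.17,0]]'
$H '[[0.1,-0.31,0,0.17,0],[0.1,-0.3,0,0.2,0],[0.1,-0.3,0,0.2,0],[0.1,-0.27,0,0.22,0],[0.1,-0.27,0,0.22,0]]'
python3 tilt.py c7; python3 -c "
from h import *
go(.4851,.1411,.1384,168.35)"
```

```text
time: 18.5
eef_pos: [0.5558, 0.1268, 0.134]
ee_rot: [0.101, 0.995, -0.0, -0.0]
ft_force: [-0.6, 1.1, -0.2]
gripper_width: 0.0461
grip_force: 6.0
time: 19.0
eef_pos: [0.5699, 0.1239, 0.1238]
ee_rot: [0.101, 0.995, -0.0, -0.0]
ft_force: [-0.9, 0.3, -0.6]
gripper_width: 0.0459
grip_force: 6.0
orange 229 bed x,y,z lo/med/hi [[0.0861, -0.1149, 0.0077], [0.1522, -0.1078, 0.0316], [0.1608, -0.0737, 0.0511]]
white 453 bed x,y,z lo/med/hi [[-0.004, -0.12, 0.0184], [0.1862, -0.0959, 0.0393], [0.2015, -0.0639, 0.1184]]
t 19.05 pos [0.5701 0.1238 0.1235] yaw 168.4 shift [ 8.68 -0.01 -1.49] roll 0.1 q7 1.27 q1 -0.54
```

```bash
H="python3 -m handwheel"
$H '[[0.1,-0.26,0,0.24,0],[0.1,-0.26,0,0.24,0],[0.1,0,0,0,0],[0.1,0,0,0,0],[0.1,0,0,0,0]]'
python3 tilt.py c8; python3 -c "
from h import *
go(.4851,.1411,.1384,168.35)"
```

```text
time: 19.55
eef_pos: [0.5748, 0.1229, 0.1191]
ee_rot: [0.101, 0.995, 0.0, 0.0]
ft_force: [-0.4, 0.9, -1.9]
gripper_width: 0.0459
grip_force: 6.0
orange 202 bed x,y,z lo/med/hi [[0.0852, -0.1147, 0.0066], [0.1541, -0.1057, 0.0375], [0.1628, -0.0743, 0.0479]]
white 544 bed x,y,z lo/med/hi [[-0.0041, -0.1204, 0.0135], [0.1889, -0.097, 0.0374], [0.2057, -0.0637, 0.1186]]
t 19.6 pos [0.5748 0.1229 0.1191] yaw 168.4 shift [ 9.16 -0.02 -1.93] roll 0.1 q7 1.28 q1 -0.54
```

```bash
python3 - <<'E'
import numpy as np,cv2,pickle
from h import cloud
d=pickle.load(open('pics/c8.pkl','rb')); W=cloud(d); hsv=cv2.cvtColor(d['img'],cv2.COLOR_RGB2HSV); H,S,V=[hsv[...,i].astype(int) for i in range(3)]
u=np.array([.979,-.202,0]); O=np.array([.467,.2387,.038]); y=np.array([.202,.979,0]); c,s_=np.cos(np.radians(20)),np.sin(np.radians(20))
A=np.c_[u*c+[0,0,s_],y,[-s_*u[0],-s_*u[1],c]]; B=(W-O)@A
for yy in(-.092,0,.092):
    w=B[(S<70)&(V>130)&(abs(B[...,1]-yy)<.03)&(B[...,0]>.08)&(B[...,0]<.25)&(B[...,2]>.003)&(B[...,2]<.06)]
    o=B[(H>3)&(H<22)&(S>180)&(V>80)&(abs(B[...,1]-yy)<.03)&(B[...,0]>-.02)&(B[...,0]<.25)&(B[...,2]>.003)&(B[...,2]<.06)]
    for q in(w,o): print(yy,len(q),np.percentile(q,[3,50,97],0).round(4).tolist())
    t=o[np.abs(o[:,2]-np.percentile(o[:,2],95))<.004]; 
    k=o[o[:,2]>.03]; print('  top-face slope dz/dx',np.polyfit(k[:,0],k[:,2],1).round(3))
E
```

```text
-0.092 271 [[0.151, -0.1205, 0.0113], [0.1793, -0.0966, 0.0289], [0.1925, -0.0634, 0.0565]]
-0.092 202 [[0.0852, -0.1147, 0.0066], [0.1541, -0.1057, 0.0375], [0.1628, -0.0743, 0.0479]]
  top-face slope dz/dx [0.021 0.039]
0 178 [[0.1558, -0.0133, 0.0115], [0.1807, -0.0047, 0.0264], [0.1862, 0.0126, 0.038]]
0 293 [[0.1177, -0.0236, 0.0077], [0.1442, -0.0174, 0.0361], [0.1544, 0.0184, 0.048]]
  top-face slope dz/dx [-0.159  0.065]
0.092 147 [[0.0896, 0.0777, 0.0119], [0.1109, 0.0868, 0.0257], [0.1153, 0.1034, 0.0374]]
0.092 145 [[0.0341, 0.0695, 0.0081], [0.0771, 0.0806, 0.0351], [0.0861, 0.1128, 0.0482]]
  top-face slope dz/dx [0.128 0.032]
```

```bash
H="python3 -m handwheel"
$H '[[0.1,0,0,0.05,0],[0.1,0,0,0.05,0],[0.05,0,0,0,0],[-0.05,0,0,0,0],[-0.1,0,0,0,0]]' 3
$H '[[-0.2,0,0,0,0],[-0.3,0,0,0,0],[-0.3,0,0,-0.5,0],[-0.3,0,0,-2,0],[-0.3,0,0,-3,0]]'
python3 tilt.py c9; python3 - <<'E'
from h import *
u=np.array([.979,-.202]); y=np.array([.202,.979]); O=np.array([.467,.2387])
a=O+y*-.092+u*.208; go(*a,.19,168.35)
E
```

```text
time: 20.1
eef_pos: [0.5749, 0.1229, 0.1182]
ee_rot: [0.101, 0.995, 0.0, 0.0]
ft_force: [0.8, 0.9, 0.1]
gripper_width: 0.0497
grip_force: 0.0
time: 20.6
eef_pos: [0.5737, 0.1227, 0.1727]
ee_rot: [0.101, 0.995, -0.001, -0.001]
ft_force: [0.2, -0.5, -0.2]
gripper_width: 0.0597
grip_force: 0.0
orange 441 bed x,y,z lo/med/hi [[0.0876, -0.115, 0.0079], [0.1379, -0.112, 0.0341], [0.1616, -0.0813, 0.048]]
white 222 bed x,y,z lo/med/hi [[-0.0052, -0.1045, 0.0114], [0.1865, -0.0948, 0.0286], [0.1937, -0.0668, 0.0387]]
t 20.65 pos [0.5767 0.123  0.1786] yaw 168.4 shift [-7.72 -0.09 -1.11] roll 0.0 q7 1.25 q1 -0.56
```

```bash
H="python3 -m handwheel"
$H '[[0,-0.8,0,-2,0],[0.5,-2.3,-0.1,0,0],[1,-2.3,0,0,0],[1,-2.3,0,0,0],[1,0,0,0,0]]' 10
$H '[[1,0,0,0,0],[1,0,0,0,0],[1,0,0,2,0],[1,0,0,1.5,0],[1,0,0,0,0]]'
python3 - <<'E'
from h import *
u=np.array([.979,-.202]); y=np.array([.202,.979]); O=np.array([.467,.2387])
a=O+y*-.092+u*.208; go(*a,.146,168.35); print(arm.get_state()['gripper_width'])
E
```

```text
time: 21.15
eef_pos: [0.6524, 0.1052, 0.1934]
ee_rot: [0.102, 0.995, -0.0, 0.001]
ft_force: [0.6, 0.0, -0.4]
gripper_width: 0.0245
grip_force: 0.0
time: 21.65
eef_pos: [0.6479, 0.1067, 0.1559]
ee_rot: [0.101, 0.995, -0.001, -0.002]
ft_force: [-0.2, -0.2, -0.1]
gripper_width: 0.0004
grip_force: 0.0
t 21.65 pos [0.6479 0.1067 0.1559] yaw 168.5 shift [-0.41  0.07  0.99] roll 0.1 q7 1.32 q1 -0.47
0.00041538074144786813
```

```bash
H="python3 -m handwheel"
$H '[[1,0,0.05,0.6,0],[1,0,0,0.5,0],[1,0,0,0,0],[1,0.3,0,0.11,0],[1,0.4,0,0.145,0]]'
$H '[[1,0.4,0,0.145,0],[1,0.4,0,0.145,0],[1,0.4,0,0.145,0],[1,0.4,0,0.145,0],[1,0.4,0,0.145,0]]'
$H '[[1,0.4,0,0.145,0],[1,0.4,0,0.145,0],[1,0.4,0,0.145,0],[1,0.4,0,0.145,0],[1,0.4,0,0.145,0]]'
python3 tilt.py c10; python3 - <<'E'
from h import *
u=np.array([.979,-.202]); y=np.array([.202,.979]); O=np.array([.467,.2387])
a=O+y*-.092+u*.1114; go(*a,.1132,168.35)
E
```

```text
time: 22.15
eef_pos: [0.6433, 0.1083, 0.145]
ee_rot: [0.101, 0.995, 0.0, 0.0]
ft_force: [-0.1, 0.5, 0.5]
gripper_width: 0.0004
grip_force: 0.0
time: 22.65
eef_pos: [0.6234, 0.1125, 0.1374]
ee_rot: [0.101, 0.995, 0.0, 0.0]
ft_force: [0.5, -0.8, -0.1]
gripper_width: 0.0005
grip_force: 0.2
time: 23.15
eef_pos: [0.6038, 0.1165, 0.1301]
ee_rot: [0.101, 0.995, 0.0, 0.0]
ft_force: [0.6, 0.8, 0.3]
gripper_width: 0.0004
grip_force: 0.2
orange 265 bed x,y,z lo/med/hi [[0.0594, -0.1149, 0.0068], [0.1234, -0.1122, 0.0239], [0.1361, -0.0902, 0.0476]]
white 580 bed x,y,z lo/med/hi [[-0.0045, -0.1182, 0.0146], [0.1918, -0.1004, 0.039], [0.2374, -0.0754, 0.1181]]
t 23.2 pos [0.603  0.1167 0.1298] yaw 168.4 shift [4.65 0.01 1.66] roll 0.1 q7 1.3 q1 -0.51
```

```bash
H="python3 -m handwheel"
$H '[[1,0.4,0,0.145,0],[1,0.4,0,0.145,0],[1,0.4,0,0.145,0],[1,0.4,0,0.145,0],[1,0.4,0,0.145,0]]'
$H '[[1,0.4,0,0.145,0],[1,0.4,0,0.145,0],[1,0.4,0,0.145,0],[1,0.3,0,0.11,0],[1,0.2,0,0.07,0]]'
python3 tilt.py c11; python3 - <<'E'
from h import *
u=np.array([.979,-.202]); y=np.array([.202,.979]); O=np.array([.467,.2387])
a=O+y*-.092+u*.1114; go(*a,.1132,168.35)
E
```

```text
time: 23.7
eef_pos: [0.5841, 0.1205, 0.1228]
ee_rot: [0.101, 0.995, 0.0, 0.0]
ft_force: [0.1, 0.3, 1.1]
gripper_width: 0.0
grip_force: 0.2
time: 24.2
eef_pos: [0.5675, 0.1239, 0.1166]
ee_rot: [0.101, 0.995, 0.0, -0.0]
ft_force: [0.3, -0.1, -0.5]
gripper_width: 0.0001
grip_force: 0.1
orange 255 bed x,y,z lo/med/hi [[0.0215, -0.1151, 0.0069], [0.0836, -0.1117, 0.0248], [0.0967, -0.0911, 0.0479]]
white 479 bed x,y,z lo/med/hi [[0.0993, -0.1174, 0.0145], [0.1549, -0.0993, 0.0447], [0.1982, -0.0752, 0.1186]]
t 24.25 pos [0.5672 0.124  0.1166] yaw 168.4 shift [1.   0.01 0.34] roll 0.1 q7 1.28 q1 -0.55
```

```bash
H="python3 -m handwheel"
$H '[[1,0.2,0,0.07,0],[1,0.2,0,0.07,0],[1,0.15,0,0.05,0],[1,0.15,0,0.05,0],[1,0.1,0,0.04,0]]'
$H '[[1,0.05,0,0.02,0],[1,0.05,0,0.02,0],[1,0.05,0,0.02,0],[1,0,0,0,0],[1,0,0,0,0]]'
```

```text
time: 24.75
eef_pos: [0.5599, 0.1254, 0.1139]
ee_rot: [0.101, 0.995, 0.0, -0.0]
ft_force: [0.6, -0.7, -0.6]
gripper_width: 0.0006
grip_force: 0.1
time: 25.25
eef_pos: [0.5585, 0.1257, 0.1134]
ee_rot: [0.101, 0.995, -0.0, 0.0]
ft_force: [-0.4, -0.2, -0.3]
gripper_width: 0.0003
grip_force: 0.1
```

```bash
H="python3 -m handwheel"
$H '[[1,0.05,0,0.02,0],[1,0.05,0,0.02,0],[1,0,0,0,0],[1,0,0,0,0],[1,0,0,0,0]]'
python3 tilt.py c12; python3 - <<'E'
from h import *
u=np.array([.979,-.202]); y=np.array([.202,.979]); O=np.array([.467,.2387])
a=O+y*-.092+u*.1114; go(*a,.1132,168.35)
E
```

```text
time: 25.75
eef_pos: [0.5575, 0.1259, 0.113]
ee_rot: [0.101, 0.995, 0.0, -0.0]
ft_force: [0.2, 0.0, 0.1]
gripper_width: 0.0003
grip_force: 0.1
orange 244 bed x,y,z lo/med/hi [[0.0124, -0.115, 0.0071], [0.0709, -0.1118, 0.0253], [0.0847, -0.0926, 0.0479]]
white 466 bed x,y,z lo/med/hi [[0.092, -0.1177, 0.015], [0.1443, -0.0991, 0.045], [0.1877, -0.0748, 0.1184]]
t 25.8 pos [0.5575 0.126  0.113 ] yaw 168.4 shift [ 0.01  0.02 -0.02] roll 0.1 q7 1.27 q1 -0.56
```

```bash
H="python3 -m handwheel"
$H '[[1,0.05,0,0.02,0],[1,0.05,0,0.02,0],[1,0,0,0,0],[1,0,0,0,0],[1,0,0,0,0]]'
$H '[[1,0.05,0,0.02,0],[1,0.05,0,0.02,0],[1,0,0,0,0],[1,0,0,0,0],[1,0,0,0,0]]'
```

```text
time: 26.3
eef_pos: [0.5567, 0.1261, 0.1126]
ee_rot: [0.101, 0.995, 0.0, 0.0]
ft_force: [1.2, -0.0, 0.4]
gripper_width: 0.0005
grip_force: 0.5
time: 26.8
eef_pos: [0.5562, 0.1263, 0.1125]
ee_rot: [0.101, 0.995, 0.0, 0.001]
ft_force: [4.1, -1.2, 2.1]
gripper_width: 0.0008
grip_force: 2.4
```

```bash
H="python3 -m handwheel"
$H '[[1,-0.3,0,-0.1,0],[1,-0.7,0,-0.3,0],[1,0,0,-2.5,0],[1,0,0,-3,0],[1,0,0,-3,0]]'
$H '[[1,-2,2,0,0],[1,-2.1,2.4,0,0],[1,-2.1,2.4,0,0],[1,-2.1,2.4,0,0],[1,0,0,0,0]]'
$H '[[1,0,0,2,0],[1,0,0,1.5,0],[1,0,0,0.5,0],[1,0,0,0,0],[1,0,0,0,0]]'
python3 - <<'E'
from h import *
u=np.array([.979,-.202]); y=np.array([.202,.979]); O=np.array([.467,.2387])
a=O+u*.204; go(*a,.145,168.35); a=O+u*.1114; go(*a,.1132,168.35)
E
```

```text
time: 27.3
eef_pos: [0.5647, 0.1241, 0.2017]
ee_rot: [0.101, 0.995, -0.0, -0.001]
ft_force: [-0.0, 0.7, 0.3]
gripper_width: 0.0005
grip_force: 0.0
time: 27.8
eef_pos: [0.6666, 0.2013, 0.1999]
ee_rot: [0.099, 0.995, 0.0, -0.0]
ft_force: [-0.4, -0.1, 0.4]
gripper_width: 0.0006
grip_force: 0.0
time: 28.3
eef_pos: [0.6652, 0.1976, 0.1617]
ee_rot: [0.101, 0.995, 0.0, 0.0]
ft_force: [-0.0, 0.3, 0.8]
gripper_width: 0.0006
grip_force: 0.0
t 28.3 pos [0.6652 0.1976 0.1617] yaw 168.4 shift [-0.15  0.02  1.67] roll 0.1 q7 1.2 q1 -0.58
t 28.3 pos [0.6652 0.1976 0.1617] yaw 168.4 shift [9.11 0.03 4.85] roll 0.1 q7 1.2 q1 -0.58
```

```bash
H="python3 -m handwheel"
$H '[[1,0,0,1,0],[1,0,0,0.7,0],[1,0,0,0,0],[1,0.4,0,0.145,0],[1,0.4,0,0.145,0]]'
$H '[[1,0.4,0,0.145,0],[1,0.4,0,0.145,0],[1,0.4,0,0.145,0],[1,0.4,0,0.145,0],[1,0.4,0,0.145,0]]'
$H '[[1,0.4,0,0.145,0],[1,0.4,0,0.145,0],[1,0.4,0,0.145,0],[1,0.4,0,0.145,0],[1,0.4,0,0.145,0]]'
$H '[[1,0.4,0,0.145,0],[1,0.4,0,0.145,0],[1,0.4,0,0.145,0],[1,0.4,0,0.145,0],[1,0.4,0,0.145,0]]'
python3 - <<'E'
from h import *
u=np.array([.979,-.202]); y=np.array([.202,.979]); O=np.array([.467,.2387])
a=O+u*.1114; go(*a,.1132,168.35)
E
```

```text
time: 28.8
eef_pos: [0.6572, 0.1994, 0.1414]
ee_rot: [0.101, 0.995, 0.0, 0.0]
ft_force: [0.7, 0.8, 0.9]
gripper_width: 0.0002
grip_force: 0.0
time: 29.3
eef_pos: [0.6375, 0.2035, 0.134]
ee_rot: [0.101, 0.995, 0.0, 0.0]
ft_force: [0.3, 0.2, -0.3]
gripper_width: 0.0004
grip_force: 0.3
time: 29.8
eef_pos: [0.6178, 0.2075, 0.1267]
ee_rot: [0.101, 0.995, 0.0, 0.0]
ft_force: [0.9, -1.1, 0.1]
gripper_width: 0.0006
grip_force: 0.2
time: 30.3
eef_pos: [0.5982, 0.2115, 0.1194]
ee_rot: [0.101, 0.995, 0.0, 0.0]
ft_force: [1.1, 1.1, 0.3]
gripper_width: 0.0005
grip_force: 0.2
t 30.3 pos [0.5982 0.2115 0.1194] yaw 168.4 shift [2.27 0.02 0.62] roll 0.1 q7 1.16 q1 -0.65
```

```bash
H="python3 -m handwheel"
$H '[[1,0.4,0,0.11,0],[1,0.4,0,0.11,0],[1,0.4,0,0.11,0],[1,0.3,0,0.08,0],[1,0.2,0,0.07,0]]'
$H '[[1,0.15,0,0.05,0],[1,0.1,0,0.04,0],[1,0.1,0,0.04,0],[1,0.1,0,0.04,0],[1,0,0,0,0]]'
$H '[[1,0.05,0,0.02,0],[1,0.05,0,0.02,0],[1,0,0,0,0],[1,0,0,0,0],[1,0,0,0,0]]'
python3 - <<'E'
from h import *
u=np.array([.979,-.202]); y=np.array([.202,.979]); O=np.array([.467,.2387])
a=O+u*.1114; go(*a,.1132,168.35)
E
```

```text
time: 30.8
eef_pos: [0.5816, 0.215, 0.1147]
ee_rot: [0.101, 0.995, 0.0, -0.0]
ft_force: [0.3, -0.2, -0.2]
gripper_width: 0.0002
grip_force: 0.1
time: 31.3
eef_pos: [0.5774, 0.2157, 0.113]
ee_rot: [0.101, 0.995, -0.0, -0.0]
ft_force: [0.0, 0.3, 0.9]
gripper_width: 0.0007
grip_force: 0.1
time: 31.8
eef_pos: [0.5765, 0.216, 0.1126]
ee_rot: [0.101, 0.995, 0.0, -0.0]
ft_force: [1.3, -0.3, -0.4]
gripper_width: 0.0003
grip_force: 0.2
t 31.8 pos [0.5765 0.216  0.1126] yaw 168.4 shift [ 0.04  0.02 -0.06] roll 0.1 q7 1.14 q1 -0.67
```

```bash
H="python3 -m handwheel"
$H '[[1,0.05,0,0.02,0],[1,0.05,0,0.02,0],[1,0,0,0,0],[1,0,0,0,0],[1,0,0,0,0]]'
$H '[[1,0.05,0,0.02,0],[1,0,0,0,0],[1,0,0,0,0],[1,0,0,0,0],[1,0,0,0,0]]'
```

```text
time: 32.3
eef_pos: [0.5755, 0.2161, 0.1122]
ee_rot: [0.101, 0.995, 0.0, 0.0]
ft_force: [0.2, 0.3, 0.2]
gripper_width: 0.0003
grip_force: 0.3
time: 32.8
eef_pos: [0.5753, 0.2162, 0.1122]
ee_rot: [0.101, 0.995, 0.0, 0.0]
ft_force: [2.5, 1.1, 1.5]
gripper_width: 0.0003
grip_force: 1.0
```

```bash
H="python3 -m handwheel"
$H '[[1,0.04,0,0.01,0],[1,0.03,0,0.01,0],[1,0,0,0,0],[1,0,0,0,0],[1,0,0,0,0]]'
$H '[[1,-0.3,0,-0.1,0],[1,-0.7,0,-0.3,0],[1,0,0,-2.5,0],[1,0,0,-3,0],[1,0,0,-3,0]]'
$H '[[1,3,0,-3,0],[1,3,0,-3,0],[1,0,0,-3,0],[1,0,0,-3,0],[1,0,0,0,0]]'
python3 - <<'E'
from h import *
d=cap('wrist','w13'); W=cloud(d); hsv=cv2.cvtColor(d['img'],cv2.COLOR_RGB2HSV); H,S,V=[hsv[...,i].astype(int) for i in range(3)]
u=np.array([.979,-.202,0]); O=np.array([.467,.2387,.038]); y=np.array([.202,.979,0]); c,s_=np.cos(np.radians(20)),np.sin(np.radians(20))
A=np.c_[u*c+[0,0,s_],y,[-s_*u[0],-s_*u[1],c]]; B=(W-O)@A
for yy in(-.092,0,.092):
    o=B[(H>3)&(H<22)&(S>180)&(V>80)&(abs(B[...,1]-yy)<.03)&(B[...,0]>-.02)&(B[...,0]<.25)&(abs(B[...,2]-.046)<.004)]
    if len(o): print(yy,len(o),np.percentile(o,[2,50,98],0).round(4).tolist(),cv2.minAreaRect((o[:,:2]*1000).astype(np.float32)))
E
```

```text
time: 33.3
eef_pos: [0.5749, 0.2164, 0.1121]
ee_rot: [0.101, 0.995, 0.0, 0.001]
ft_force: [4.7, -0.3, 2.4]
gripper_width: 0.0005
grip_force: 2.7
time: 33.8
eef_pos: [0.5834, 0.2142, 0.2012]
ee_rot: [0.101, 0.995, -0.001, -0.001]
ft_force: [0.9, 0.8, -0.3]
gripper_width: 0.0002
grip_force: 0.0
time: 34.3
eef_pos: [0.5265, 0.2269, 0.3249]
ee_rot: [0.101, 0.995, 0.002, 0.002]
ft_force: [0.4, -0.3, 0.6]
gripper_width: 0.0007
grip_force: 0.0
-0.092 2803 [[0.0018, -0.1122, 0.0427], [0.0408, -0.0906, 0.0468], [0.0785, -0.0696, 0.0485]] ((41.91537094116211, -91.55463409423828), (45.82552719116211, 84.1889877319336), 89.9597396850586)
0 2776 [[0.0017, -0.0217, 0.0431], [0.0405, 0.0004, 0.0469], [0.0784, 0.0217, 0.0486]] ((42.18877410888672, -0.2007427215576172), (44.26217269897461, 85.27099609375), 89.98609161376953)
0.092 2788 [[0.0023, 0.0695, 0.0428], [0.0411, 0.0906, 0.047], [0.0783, 0.1124, 0.0487]] ((41.855411529541016, 91.59695434570312), (83.12691497802734, 45.82789993286133), 0.3137246370315552)
```

View pics/w13.png

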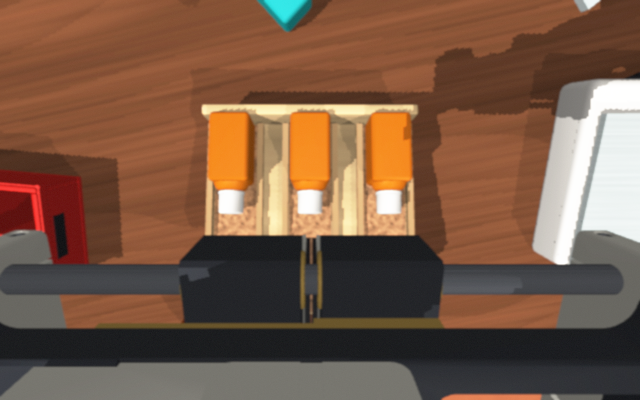

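The picture shows all three bottles side by side, their bases on the stop board at row 112 (columns 230, 310 and 390). They are level to within 1 mm and square to it, and the gripper is clear above.

```bash
python3 -c "
from workcell import arm
print(arm.finish_job())"
```

```text
the job is handed in; nothing more can be done
None
```

The job is handed in at about 34 s: the crate bottle was stood on the bench, regrasped by its body and laid in the right lane, and it and bottle_b were slid down to the stop; the last picture shows all three bases level to within about 1 mm, and nothing else was handled.

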